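# Draw the bolt in the tool cage with a hooked rod

### The job

The steel bolt that locks the lid of the barred tool cage sits too deep for fingers. Take the hooked rod that lies to the right of the vice, reach it in through the cage's open front, hook it behind the bolt's upright knob and draw the bolt fully back towards the open front. Then bring the rod out, lay it down flat on the bench outside the cage without dropping it, and leave everything else where it stands; the robot itself must not touch the bolt.

Things in the scene. Friction and masses are not known exactly. Their poses are not given: they have to be found in the camera images.
- cage: Fixed cage of dark steel bars, 150 mm deep (x), 240 wide (y), 106 high, left of the vice. Origin: centre of its underside. The -x side is the open front, facing roughly to the robot; +x points into it, +y to its left. The opening is 220 wide and clear from 8 to 98 mm height; lid bars above it have 19 mm gaps. A sanding block in it fills y = 45 to 111 mm up to 40 mm height; leave it be.
- bolt (a joint): Travel of the bolt in m: 0 = fully shot (to the cage's back, +x); grows as it is drawn towards the open front; 0.05 = fully drawn, at its stop. Starts at 0 to 0.008. It slides with about 2 N of friction and stays where it is left.
- bolt_knob (a point): Point on the bolt's upright knob, 56 mm above the bench; at cage y = -45 mm, cage x = 15 mm less the travel; moves with the bolt. The knob is a steel post 14 mm across (head 18 mm), standing from the bar (27 mm high) to 77 mm above the bench. The bolt lies along the cage's x; its two staples reach up to 34 mm. Axes as the cage's.
- rod_grip (a point): Centre of the hooked rod's wooden handle, 100 mm long (x), 28 wide (y), 36 high, lying flat right of the vice: 18 mm above the bench. x points along the rod to the hook, z up. A steel shaft 10 mm thick runs on the handle's axis to an elbow 190 mm from this point, bends square to the right (-y) and ends 45 mm from the axis, all in one level plane. Loose, about 0.22 kg.
- rod_hook (a point): Middle of the rod's hook, on its centre line: 190 mm ahead and 20 mm to the right (-y) of rod_grip, at the same height. Axes as rod_grip.
- hook_rod: The hooked rod itself (see rod_grip): origin at the middle of the handle's underside, 18 mm below rod_grip, same axes.
- tin_mid (a point): Bystander, loose: paint tin, 78 mm across, 77 mm high, behind the vice; point half-way up.
- jar_mid (a point): Bystander, loose: amber glass jar with a pale lid, 67 mm across, 108 mm high, behind the vice; point half-way up.
- pincers_mid (a point): Bystander, loose: pliers with red handles, 60x190x13 mm, flat near the front edge; point half-way up.
- wrench_mid (a point): Bystander, loose: open-ended spanner, 42x200x6 mm, flat near the front edge, left; point half-way up.

How it is judged:
On the way, in this order (a step that is already met when the one before it is completed fails the run):
1. the bolt is drawn back to within 8 mm of its stop (value of joint bolt above 0.042 m), for 0.2 s.
2. the rod, still in the fingers, is out of the cage and lowered to the bench (handle's centre below 45 mm) ((x of rod_hook in the frame of cage below -0.08 m or x of rod_hook in the frame of cage above 0.08 m or y of rod_hook in the frame of cage below -0.125 m or y of rod_hook in the frame of cage above 0.125 m) and height (world z) of rod_grip below 0.045 m and contact force between the fingers and hook_rod above 0.3 N), for 0.02 s.
At the end, for the whole second after the job is handed in: The bolt is drawn to within 8 mm of its stop; the hooked rod rests flat on the bench (level within 0.2 rad, handle's centre under 24 mm and hook under 30 mm high), its hook outside the cage (value of joint bolt above 0.042 m and (x of rod_hook in the frame of cage below -0.08 m or x of rod_hook in the frame of cage above 0.08 m or y of rod_hook in the frame of cage below -0.125 m or y of rod_hook in the frame of cage above 0.125 m) and height (world z) of rod_grip between 0.008 and 0.024 m and height (world z) of rod_hook below 0.03 m and angle between rod_grip's own z axis and vertical below 0.2 rad and linear speed of hook_rod below 0.03 m/s); the robot touches nothing.
It fails at once if the robot itself touches the bolt (contact force between any of the fingers, the arm and bolt above 0.5 N).
It fails at once if a bystander is shifted by more than 30 mm (distance of any of tin_mid, jar_mid, pincers_mid, wrench_mid from where it was at the start of the episode above 0.03 m).
It also fails if it takes over 67 s, if anything falls off the work surface, if the arm or the gripper's body presses on something with over 40 N, if the wrist force passes 120 N, or if a joint passes its speed limit or range.

### The arm

A 7-joint arm with a two-finger parallel gripper is mounted at the origin on a cart in front of the work surface, level with it; the furniture and walls round the work are solid. World frame = base frame: x ahead of the robot, y to its left, z up, the work surface at z = 0. Lengths are in m, angles in rad, forces in N, time in s.
With the tool pointing down it reaches from about 0.425 to 0.95 m from the base axis. Payload 4.7 kg.
Tool frame: the origin (TCP) lies between the finger pads; the fingertips stand 25 mm ahead of it and the grasp point (between the pads) lies 6 mm ahead of it; z points along the fingers, y is the line along which they close (so a half turn about z gives the same grasp; the last joint's range is limited). The gripper opens to 85 mm and grips with 20 to 120 N. Pads are 22 mm wide; open, the fingers measure 114 mm over their backs; the gripper's body (76 mm by 85 mm) begins 54 mm behind the grasp point. The pads swing forward as they close: fully open they stand 13 mm farther back than shut.
Start: joints at [-1.315, 0.469, -0.049, 1.532, 0.024, 1.141, -0.082], TCP at [0.19, 0.648, 0.256] pointing down, gripper open.
Joint ranges: [-2.59, 2.59], [-0.33, 1.99], [-1.39, 1.29], [0.1, 2.45], [-1.04, 4.18], [0.21, 1.99], [-2.66, 2.66]. Speed limits (rad/s): [2.57, 2.57, 3.14, 3.14, 3.14, 3.14, 3.14].

### API

Orientations are given as a 3x3 rotation matrix whose columns are the frame's x, y, z axes.
In Python, from rig import * gives the robot as it stands. Calls block until the motion is done:
- movep(position, orientation): joint-space move of the TCP to a pose.
- move_l(position, attitude=None, feed=0.15, until_force=None): straight line of the TCP; attitude=None keeps the orientation; feed is the mean speed in m/s. With until_force (N) it stops when the force on the tool has changed by that much, and returns True; else False.
- move_joints(angles): joint-space move.
- command_gripper(opening, newtons=None): finger opening in m; newtons is the grip in N (None keeps the last); returns when the fingers have stopped.
- sleep(seconds).
- inverse_kinematics(position, orientation): joint angles nearest the present ones, or None.
- sense(): the state.
- camera(name): name is "scene" or "side" or "wrist"; returns (picture, depth): 384x512x3 uint8, red, green, blue; 384x512 float32, m along the optical axis (not along the pixel's ray), 0 where there is no reading.
- camera_params(name): a dict with "K" (3x3 intrinsics, pixels), "position" and "rotation" of the camera in the world; the wrist camera has in their place "tool_from_camera" (4x4, takes a point from camera to tool coordinates, whose origin is the TCP and whose axes are the flange's). Camera axes: x right, y down, z forward; pixel columns grow to the right and rows downward; lengths in m; the calibration is good to about 2 mm. The wrist camera is an equidistant fisheye: a pixel r from the principal point sees the ray r / f radians off the axis. A picture is of the moment at which its call begins: read the wrist's pose just before it. camera_params takes no time and is no camera call.
A pose or a line that the arm cannot do raises Unreachable and nothing moves.
- finish_job(): hands the job in; it is judged then, once.
The state is a dict: "time_s": time; "joint_pos": joint angles; "qd": joint speeds; "joint_efforts": joint torques, N m; "position": TCP position; "tcp_rot": TCP orientation; "wrist_force": force on the tool from outside, world axes, zero at the start; "ft_torque": the same for the moment, N m; "finger_gap": finger opening in m; "gripper_force": force on a finger pad.
Only numpy, scipy, OpenCV 4.12 (cv2) and the standard library are available. Lean on these libraries where they do the work, as an engineer would, in place of code of your own. Each camera call takes 0.05 s, during which the arm holds its last target. There are 200 camera calls.

## Working session

There is one attempt and no reset: what is moved stays moved. The work goes in short steps, each a Python script; the robot and the scene stay as the last script left them, time stands still between calls to the robot, and variables do not carry over. Pictures are saved under pics/ and viewed, at most 10 in all, crops included, and the job is handed in when it is done.

```bash
mkdir -p pics; ls; cat > h.py <<'E'
from rig import *
import numpy as np, cv2
def cloud(name):
    p=camera_params(name); img,d=camera(name); K=np.array(p["K"])
    v,u=np.mgrid[:d.shape[0],:d.shape[1]]
    c=np.stack([(u-K[0,2])/K[0,0]*d,(v-K[1,2])/K[1,1]*d,d],-1)
    return img,d,c@np.array(p["rotation"]).T+np.array(p["position"])
def save(n,img): cv2.imwrite("pics/"+n,img[:,:,::-1])
E
python3 - <<'E'
from h import *
for n in("scene","side"):
    img,d,P=cloud(n); save(n+"0.png",img); np.savez(n+"0.npz",img=img,d=d,P=P)
    print(n,camera_params(n))
print(sense()["time_s"],camera_params("wrist"))
E
```

```text
pics
scene {'K': array([[456.63789034,   0.        , 251.20480314],
       [  0.        , 456.63789034, 192.45973976],
       [  0.        ,   0.        ,   1.        ]]), 'position': array([ 0.20078528, -0.5524298 ,  1.13653099]), 'rotation': array([[ 0.88622763, -0.37545343,  0.27135828],
       [-0.46291948, -0.69562961,  0.54936782],
       [-0.01749718, -0.61248197, -0.79029088]])}
side {'K': array([[360.36164887,   0.        , 256.87651694],
       [  0.        , 360.36164887, 189.47995237],
       [  0.        ,   0.        ,   1.        ]]), 'position': array([ 0.78663715, -0.34185639,  0.82481172]), 'rotation': array([[ 0.91349451,  0.33008543, -0.23784741],
       [ 0.40643124, -0.71381866,  0.57033023],
       [ 0.01847778, -0.61766215, -0.78622645]])}
0.1 {'K': array([[297.31863964,   0.        , 257.03347677],
       [  0.        , 297.31863964, 186.10634003],
       [  0.        ,   0.        ,   1.        ]]), 'tool_from_camera': array([[-1.35418702e-03, -9.62300131e-01, -2.71986442e-01,
         6.89477026e-02],
       [ 9.99999080e-01, -1.32271251e-03, -2.99056647e-04,
        -2.99614655e-04],
       [-7.19776190e-05, -2.71986597e-01,  9.62301037e-01,
        -1.16989096e-01],
       [ 0.00000000e+00,  0.00000000e+00,  0.00000000e+00,
         1.00000000e+00]])}
```

View pics/scene0.png

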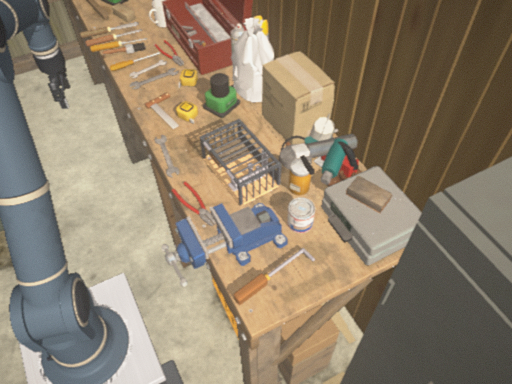

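View pics/side0.png

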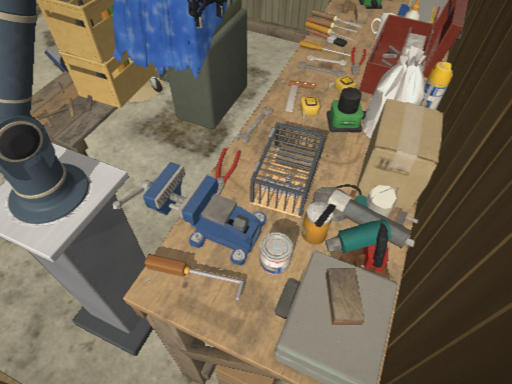

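The scene view shows the rod with its handle at about (252,290) and elbow at about (302,250), and the cage around (240,160). In the side view the rod handle is at (168,265), the elbow at (240,283), and the cage at (290,165).

```bash
python3 - <<'E'
from h import *
for n,box in(("scene",(190,110,300,210)),("side",(235,110,335,220))):
    z=np.load(n+"0.npz"); P=z["P"]; img=z["img"]; d=z["d"]
    hsv=cv2.cvtColor(img,cv2.COLOR_RGB2HSV)
    pts={"scene":[(252,290),(270,277),(300,251),(312,261),(225,205)],"side":[(168,265),(190,271),(240,281),(238,296)]}[n]
    for u,v in pts: print(n,(u,v),P[v,u].round(3),hsv[v,u])
    x0,y0,x1,y1=box
    m=np.zeros(d.shape,bool); m[y0:y1,x0:x1]=1
    m&=(d>0)&(P[...,2]>0.09)&(P[...,2]<0.125)&(hsv[...,2]<130)
    Q=P[m][:,:2].astype(np.float32); r=cv2.minAreaRect(Q); print(len(Q),r,cv2.boxPoints(r).round(3).tolist(),np.median(P[m][:,2]))
    cv2.imwrite(f"pics/c_{n}.png",cv2.resize(img[y0:y1,x0:x1,::-1],None,fx=5,fy=5,interpolation=2))
a=cv2.imread("pics/c_scene.png");b=cv2.imread("pics/c_side.png")
h=550;o=np.zeros((h,1050,3),np.uint8);o[:500,:550]=a[:,:550];o[:550,550:]=b[:, :500]
cv2.imwrite("pics/cc.png",cv2.resize(o,(800,419)))
E
```

```text
scene (252, 290) [ 0.431 -0.074  0.035] [ 13 149 218]
scene (270, 277) [ 0.501 -0.047 -0.001] [ 17 106 226]
scene (300, 251) [ 0.201 -0.552  1.137] [  5  21 215]
scene (312, 261) [ 0.631 -0.057 -0.006] [ 15  73 175]
scene (225, 205) [ 0.498  0.234 -0.002] [ 16 106 211]
765 ((0.660864531993866, 0.335039883852005), (0.2775290608406067, 0.24472233653068542), 4.91119909286499) [[0.5120000243186951, 0.4449999928474426], [0.5329999923706055, 0.20100000500679016], [0.8100000023841858, 0.22499999403953552], [0.7889999747276306, 0.4690000116825104]] 0.10383521479802194
side (168, 265) [ 0.447 -0.066  0.033] [ 13 156 160]
side (190, 271) [ 0.499 -0.053  0.021] [  7  16 213]
side (240, 281) [ 0.619 -0.027  0.022] [  8  17 179]
side (238, 296) [ 0.631 -0.062  0.022] [  7  15 151]
1924 ((0.6387642621994019, 0.29655390977859497), (0.2421136051416397, 0.31624987721443176), 5.024941921234131) [[0.5040000081062317, 0.4429999887943268], [0.5320000052452087, 0.12800000607967377], [0.7730000019073486, 0.15000000596046448], [0.7459999918937683, 0.4650000035762787]] 0.10194423078402853
```

View pics/cc.png

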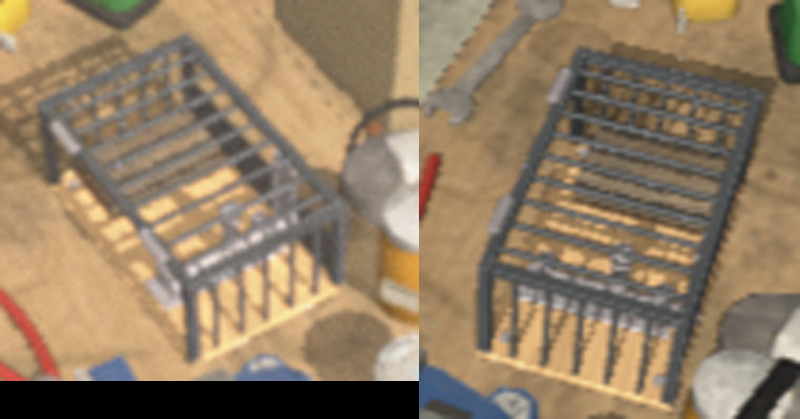

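The left half (scene) shows the cage lid corners at about (42,103), (190,272), (345,212) and (185,38). The knob shows faintly at about (230,212). The right half (side) shows the lid corners at (580,55), (485,265), (690,310) and (762,90), with the knob head at about (622,255). The open front is the long side facing the robot.

```bash
python3 - <<'E'
from h import *
s=3.81
def ray(n,u,v,z):
    p=camera_params(n);K=p["K"];r=np.array(p["rotation"])@[(u-K[0,2])/K[0,0],(v-K[1,2])/K[1,1],1];o=np.array(p["position"])
    return (o+r*(z-o[2])/r[2])
C={"scene":[(42,103),(190,272),(345,212),(185,38)],"side":[(580,55),(485,265),(690,310),(762,90)]}
for n,L in C.items():
    off=(0,190,110) if n=="scene" else (419,235,110)
    Q=np.array([ray(n,(u-off[0])/s+off[1],v/s+off[2],.106)[:2] for u,v in L])
    print(n,Q.round(3).tolist(),"c",Q.mean(0).round(4),"W",np.linalg.norm(Q[0]-Q[1]),np.linalg.norm(Q[2]-Q[3]),"D",np.linalg.norm(Q[0]-Q[3]),np.linalg.norm(Q[1]-Q[2]))
    y=Q[0]+Q[3]-Q[1]-Q[2]; print("yaw",np.arctan2(-y[0],y[1]))
    k=(230,212) if n=="scene" else (622,252)
    print("knobtop",ray(n,(k[0]-off[0])/s+off[1],k[1]/s+off[2],.075).round(4))
    z=np.load(n+"0.npz");P=z["P"];hsv=cv2.cvtColor(z["img"],cv2.COLOR_RGB2HSV);d=z["d"]
    m=((d>0)&(P[...,2]>0.096)&(P[...,2]<0.114)&(hsv[...,2]<130)&(abs(P[...,0]-.6)<.13)&(abs(P[...,1]-.33)<.15)).astype(np.uint8)
    _,lab,st,_=cv2.connectedComponentsWithStats(cv2.dilate(m,np.ones((3,3))));i=1+st[1:,4].argmax()
    r=cv2.minAreaRect(P[(lab==i)&(m>0)][:,:2].astype(np.float32)); print("cloud",r)
    P2=P; m=(d>0)&(P2[...,2]>.012)&(P2[...,2]<.045)&(abs(P2[...,0]-.46)<.1)&(abs(P2[...,1]+.06)<.06)&(hsv[...,1]>100)
    A=P2[m];r=cv2.minAreaRect(A[:,:2].astype(np.float32));print("handle",len(A),r,cv2.boxPoints(r).round(3).tolist(),A[:,2].max())
    m=(d>0)&(P2[...,2]>.014)&(P2[...,2]<.032)&(P2[...,0]>.5)&(P2[...,0]<.66)&(abs(P2[...,1]+.04)<.05)&(hsv[...,1]<60)
    A=P2[m];
    if len(A)>5: print("steel",len(A),A[A[:,0].argmax()],A[A[:,1].argmin()],A[A[:,1].argmax()], "fit",cv2.fitLine(A[A[:,0]<.59][:,:2].astype(np.float32),cv2.DIST_HUBER,0,.01,.01).ravel())
E
```

```text
scene [[0.518, 0.436], [0.544, 0.216], [0.679, 0.212], [0.657, 0.448]] c [0.5994 0.328 ] W 0.22159885724086353 0.23728632272346337 D 0.13964349252489908 0.13431791050299788
yaw 0.1066318141921853
knobtop [0.6114 0.2794 0.075 ]
cloud ((0.5988182425498962, 0.32970839738845825), (0.15202049911022186, 0.24472233653068542), 4.91119909286499)
handle 476 ((0.4386253356933594, -0.06186549365520477), (0.11110979318618774, 0.028866512700915337), 10.420970916748047) [[0.38100001215934753, -0.057999998331069946], [0.3869999945163727, -0.0860000029206276], [0.4959999918937683, -0.06599999964237213], [0.4909999966621399, -0.03799999877810478]] 0.040378879618915064
steel 190 [ 0.63096533 -0.05842508  0.01825735] [ 0.62735007 -0.06886725  0.02079746] [ 0.61899642 -0.01944789  0.01871947] fit [ 0.98035103  0.19726102  0.5510364  -0.038994  ]
side [[0.524, 0.429], [0.545, 0.205], [0.685, 0.226], [0.665, 0.451]] c [0.6049 0.3277] W 0.2251100489358341 0.2255390430956734 D 0.14235612478631043 0.14154282020041464
yaw 0.09055450152315933
knobtop [0.6189 0.2804 0.075 ]
cloud ((0.6008279919624329, 0.3295561671257019), (0.1499277502298355, 0.24395480751991272), 5.305023670196533)
handle 579 ((0.44108712673187256, -0.06234582141041756), (0.10826391726732254, 0.02780577726662159), 10.909833908081055) [[0.38499999046325684, -0.05900000035762787], [0.39100000262260437, -0.0860000029206276], [0.4970000088214874, -0.06599999964237213], [0.492000013589859, -0.03799999877810478]] 0.03752474650531745
steel 282 [ 0.63302627 -0.06138889  0.01679028] [ 0.62930355 -0.06936731  0.01933513] [ 0.62216153 -0.02233174  0.02042848] fit [ 0.98030883  0.19747058  0.53931785 -0.04329773]
```

```bash
cat >> h.py <<'E'
def down(yaw):
    c,s=np.cos(yaw),np.sin(yaw); return np.array([[c,s,0],[s,-c,0],[0,0,-1.]])
def wcloud():
    s=sense(); p=camera_params("wrist"); img,d=camera("wrist"); K=np.array(p["K"])
    v,u=np.mgrid[:d.shape[0],:d.shape[1]]; x=(u-K[0,2])/K[0,0]; y=(v-K[1,2])/K[1,1]
    r=np.hypot(x,y)+1e-9; t=np.tan(r)/r
    c=np.stack([x*t*d,y*t*d,d,np.ones_like(d)],-1)
    q=c@np.array(p["tool_from_camera"]).T
    return img,d,q[...,:3]@np.array(s["tcp_rot"]).T+np.array(s["position"])
CAGE=np.array([0.600,0.3297]); CY=0.0885
def cw(x,y):
    c,s=np.cos(CY),np.sin(CY); return CAGE+[c*x-s*y,s*x+c*y]
E
python3 - <<'E'
from h import *
for n in("scene","side"):
    z=np.load(n+"0.npz");P=z["P"];d=z["d"]
    for y in np.arange(-.15,.7,.1):
        m=(d>0)&(abs(P[...,1]-y)<.05)&(P[...,0]>.3)&(np.hypot(P[...,0],P[...,1])<.72)&(P[...,2]<.5)
        print(n,y.round(2),P[m][:,2].max().round(3) if m.any() else None,end="; ")
    m=(d>0)&(P[...,2]>.05)&(P[...,2]<.3)&(P[...,0]>.3)&(P[...,0]<.55)&(P[...,1]<.2)&(P[...,1]>-.2)
    print("vice min y",np.percentile(P[m][:,1],[0,2,5]))
s=sense();print(s["tcp_rot"])
for w in((.455,-.059,.2,.195),(.455,-.059,.029,.195)):
    for k in(0,np.pi,-np.pi):print(inverse_kinematics(w[:3],down(w[3]+k)))
for x,y in((-.133,.02),(-.133,-.025),(-.21,-.025),(-.3,.02)):
    p=cw(x,y);print(p,inverse_kinematics([*p,.06],down(CY)),inverse_kinematics([*p,.06],down(CY+np.pi)))
E
```

```text
scene -0.15 0.007; scene -0.05 0.061; scene 0.05 0.126; scene 0.15 0.126; scene 0.25 0.114; scene 0.35 0.113; scene 0.45 0.113; scene 0.55 0.011; scene 0.65 0.002; vice min y [0.03429352 0.03652881 0.03761745]
side -0.15 0.003; side -0.05 0.038; side 0.05 0.122; side 0.15 0.123; side 0.25 0.11; side 0.35 0.11; side 0.45 0.109; side 0.55 0.006; side 0.65 -0.001; vice min y [0.03327041 0.0353967  0.03679388]
[[-9.59735353e-01  2.80905434e-01 -4.35833664e-04]
 [ 2.80905766e-01  9.59733839e-01 -1.70539165e-03]
 [-6.07694671e-05 -1.75915285e-03 -9.99998451e-01]]
[-0.7715524   0.25401042  0.95852039  2.12836201 -0.26935399  0.88318468
 -1.03079571]
[-0.48902494  0.19634771  0.60393367  2.11721986 -0.14578856  0.86735333
  1.96636064]
[-0.48902494  0.19634771  0.60393367  2.11721986 -0.14578856  0.86735333
  1.96636064]
[-0.48087786  0.56714954  0.66104343  2.24380689 -0.69549273  0.54070564
 -0.65500136]
[-0.12789166  0.48264627  0.20320427  2.22518252 -0.21637589  0.4514543
  2.01370292]
[-0.12789166  0.48264627  0.20320427  2.22518252 -0.21637589  0.4514543
  2.01370292]
[0.46575281 0.33786659] [-1.08838279  0.60218202  0.52335114  1.95965601 -0.45643089  0.69751789
 -1.76686761] [-0.6770559   0.54872883 -0.03138731  1.93505023  0.02676315  0.65820614
  0.93428477]
[0.46973012 0.2930427 ] [-1.02599074  0.5744876   0.52003439  2.01086519 -0.45027428  0.66930359
 -1.69784552] [-0.62985763  0.52273114 -0.00533254  1.9876353   0.0045112   0.63123721
  1.02117636]
[0.39303146 0.28623709] [-1.12334045  0.49068881  0.51472679  2.16468078 -0.43330315  0.58538396
 -1.77488235] [-0.70317118  0.44540468 -0.01613405  2.14121833  0.01318958  0.5550592
  0.93035536]
[0.29940638 0.32310637] [-1.31596441  0.42994873  0.48715399  2.26430614 -0.39840551  0.52701358
 -2.00058455] [-0.86902991  0.39493182 -0.06025987  2.23990202  0.04766183  0.50788627
  0.69298208]
```

```bash
python3 - <<'E'
from h import *
movep([.455,-.059,.19],down(.195+np.pi))
command_gripper(.056)
img,d,P=wcloud(); save("w1.png",img)
hsv=cv2.cvtColor(img,cv2.COLOR_RGB2HSV)
m=(d>0)&(P[...,2]>.022)&(P[...,2]<.045)&(abs(P[...,0]-.46)<.12)&(abs(P[...,1]+.06)<.06)&(hsv[...,1]>100)
A=P[m];r=cv2.minAreaRect(A[:,:2].astype(np.float32));print(len(A),r,A[:,2].max())
m=(d>0)&(P[...,2]>.014)&(P[...,2]<.032)&(P[...,0]>.5)&(P[...,0]<.66)&(abs(P[...,1]+.04)<.05)&(hsv[...,1]<60)
A=P[m]
if len(A)>9:print(len(A),A[A[:,0].argmax()],A[A[:,1].argmin()],A[A[:,1].argmax()],cv2.fitLine(A[A[:,0]<.59][:,:2].astype(np.float32),cv2.DIST_HUBER,0,.01,.01).ravel())
s=sense();print(s["time_s"],s["position"],s["wrist_force"],s["finger_gap"])
E
```

```text
3083 ((0.43996483087539673, -0.06153042986989021), (0.11001835018396378, 0.02743280492722988), 11.499048233032227) 0.037957281793049163
944 [ 0.62973662 -0.0674876   0.01983357] [ 0.62726219 -0.06912066  0.01926033] [ 0.61913359 -0.02216957  0.02084297] [ 0.98080355  0.19499832  0.54270095 -0.04157673]
3.2333 [ 0.45501684 -0.05896095  0.18999262] [-0.14028585 -0.42962533 -0.11171142] 0.055704082759565565
```

View pics/w1.png

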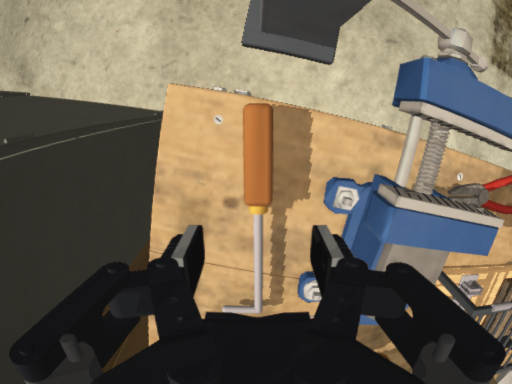

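The wrist view shows the handle at (258,155), the shaft running down to its elbow at (260,310), and the vice foot at (345,195), clear of the fingers. Depth agrees with the rod geometry, so I'll grasp and lift.

```bash
python3 - <<'E'
from h import *
R=down(.197+np.pi)
move_l([.452,-.0587,.19],R); 
print(move_l([.452,-.0587,.030],feed=.12,until_force=15))
command_gripper(.0,80); s=sense();print(s["finger_gap"],s["gripper_force"],s["position"])
move_l([.452,-.0587,.215],feed=.15)
s=sense();print(s["time_s"],s["wrist_force"],s["ft_torque"],s["finger_gap"])
p=cw(-.32,.02); movep([*p,.215],down(CY+np.pi))
s=sense();print(s["time_s"],s["position"])
for n in("scene","side"):
    img,d,P=cloud(n); save(n+"1.png",img)
a=cv2.imread("pics/scene1.png")[60:300,100:360];b=cv2.imread("pics/side1.png")[60:300,130:390]
cv2.imwrite("pics/s1.png",cv2.resize(np.hstack([a,b]),(800,369)))
E
```

```text
False
0.026658052052472795 78.82559537887573 [ 0.45240156 -0.05870333  0.03066509]
6.7167 [ 0.26203456 -0.12722071 -2.79842664] [-0.01991662  0.09176317  0.03971257] 0.026874500743931565
8.2583 [0.28028447 0.32057812 0.21485059]
```

View pics/s1.png

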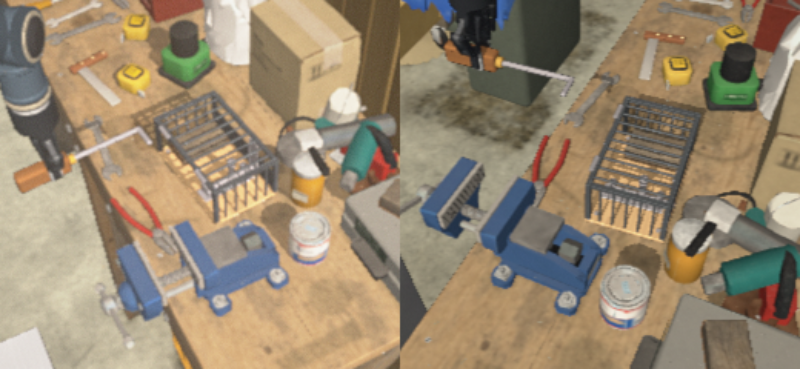

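The left half (scene) shows the rod held level, with its hook at about (145,135) in front of the cage at (215,150). The right half (side) shows the hook at (570,85). I'll measure the hook and the vice clearance, then go in.

```bash
python3 - <<'E'
from h import *
T=np.array(sense()["position"]);c,s_=np.cos(CY),np.sin(CY)
for n in("scene","side"):
    img,d,P=cloud(n); hsv=cv2.cvtColor(img,cv2.COLOR_RGB2HSV)
    m=(d>0)&(P[...,2]>.17)&(P[...,2]<.23)&(P[...,0]>T[0]+.07)&(P[...,0]<.5)&(abs(P[...,1]-.31)<.08)
    A=P[m]; D=A[:,:2]-T[:2]; L=np.c_[D@[c,s_],D@[-s_,c],A[:,2]-T[2]]
    k=L[:,0]>.16; sh=L[L[:,0]<.15]
    print(n,len(A),"xmax",L[:,0].max().round(4),"ymin",L[k][:,1].min().round(4),"ymax",L[k][:,1].max().round(4),"z",np.median(L[k][:,2]).round(4),"shaft y,z",np.polyfit(sh[:,0],sh[:,1],1).round(4),np.polyfit(sh[:,0],sh[:,2],1).round(4))
    z=np.load(n+"0.npz");P=z["P"]
    m=(z["d"]>0)&(P[...,2]>.035)&(P[...,2]<.3)&(P[...,0]>.2)&(P[...,0]<.5)&(P[...,1]<.4)&(P[...,1]>0);print("vice y max",np.percentile(P[m][:,1],[98,100]))
E
```

```text
scene 169 xmax 0.1762 ymin -0.0444 ymax 0.0022 z -0.0104 shaft y,z [ 0.0075 -0.0026] [-0.0134 -0.0096]
vice y max [0.15767068 0.16671109]
side 184 xmax 0.177 ymin -0.0459 ymax 0.0005 z -0.0118 shaft y,z [ 0.0025 -0.004 ] [-0.0066 -0.012 ]
vice y max [0.15738658 0.16440182]
```

```bash
python3 - <<'E'
from h import *
R=down(CY+np.pi); Z=.068
def go(x,y,**k): return move_l([*cw(x,y),Z],R,**k)
def st():
    s=sense();d=np.array(s["position"])[:2]-CAGE;c,q=np.cos(CY),np.sin(CY)
    print(round(s["time_s"],2),(d@[c,q]).round(4),(d@[-q,c]).round(4),s["wrist_force"].round(1))
go(-.32,.02); st()
f=go(-.129,.02,feed=.12,until_force=8); print(f); st()
if not f:
    f=go(-.129,-.026,feed=.05,until_force=8); print(f); st()
if not f:
    img,d,P=cloud("side"); save("in.png",cv2.resize(img[100:230,200:340],(700,650)))
    f=go(-.215,-.026,feed=.04,until_force=15); print(f); st()
    sleep(.3); st()
    img,d,P=cloud("side"); save("out.png",cv2.resize(img[100:230,200:340],(700,650)))
a=cv2.imread("pics/in.png");b=cv2.imread("pics/out.png")
cv2.imwrite("pics/io.png",cv2.resize(np.hstack([a,b]),(800,371)))
E
```

```text
9.59 -0.3195 0.0204 [-0.4 -0.  -2.8]
False
11.33 -0.1298 0.0202 [-0.4  0.3 -2.2]
False
12.4 -0.129 -0.0255 [ 0.  -0.3 -2.3]
True
14.01 -0.1946 -0.026 [ 4.6  1.7 -5.4]
14.31 -0.1943 -0.0259 [ 5.   1.1 -3.3]
```

View pics/io.png

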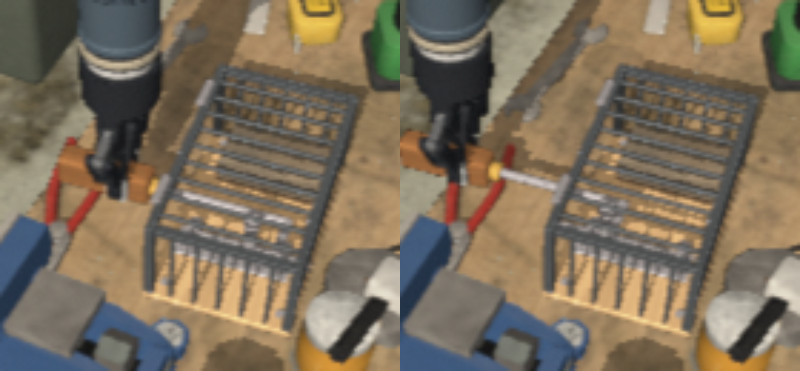

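The left half shows the shaft inside the cage with the knob at about (255,222). In the right half the knob has moved to about (612,210), towards the front. The pull stopped exactly where the stop was predicted. I'll pull once more to confirm, then unhook and take the rod out.

```bash
python3 - <<'E'
from h import *
R=down(CY+np.pi); Z=.068
def go(x,y,z=Z,**k): return move_l([*cw(x,y),z],R,**k)
def st():
    s=sense();d=np.array(s["position"])[:2]-CAGE;c,q=np.cos(CY),np.sin(CY)
    print(round(s["time_s"],2),(d@[c,q]).round(4),(d@[-q,c]).round(4),s["wrist_force"].round(1),s["finger_gap"])
print(go(-.215,-.026,feed=.03,until_force=20)); st()
go(-.183,-.025,feed=.06); st()
print(go(-.183,.02,feed=.08,until_force=10)); st()
print(go(-.32,.02,feed=.12,until_force=10)); st()
go(-.32,.02,.215)
movep([.452,-.0587,.215],down(.197+np.pi))
img,d,P=cloud("side"); save("k.png",cv2.resize(img[90:330,140:360],(733,600*4//3)[:2] if 0 else (550,600)))
st()
E
```

```text
True
14.77 -0.1947 -0.0257 [ 2.9 -0.5 -0.9] 0.027085739534448976
15.11 -0.1838 -0.0254 [-0.   0.4 -3. ] 0.02660923618389988
False
15.82 -0.1832 0.0197 [ 0.4 -0.4 -3.2] 0.02660764776149848
False
17.11 -0.3191 0.0202 [-0.9  0.2 -2.9] 0.02710663850504296
19.83 -0.1816 -0.3725 [-0.   0.6 -2. ] 0.026760659966476016
```

View pics/k.png

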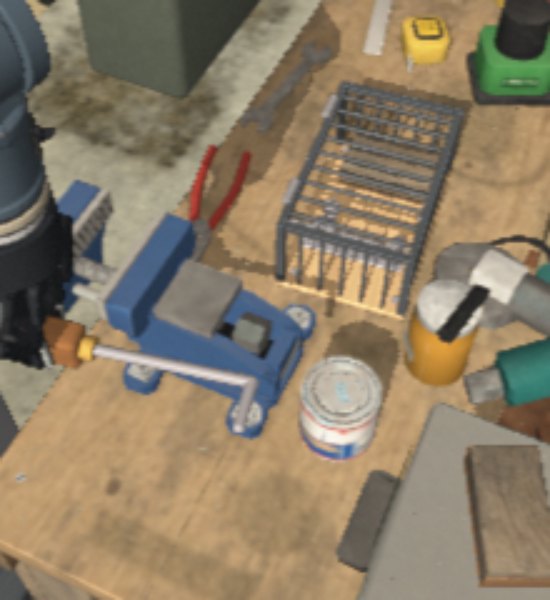

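The rod is out and held level above its old place. The tin, pincers and spanner stand where they were. Lowering it now, and checking the knob through the depth image.

```bash
python3 - <<'E'
from h import *
c,q=np.cos(CY),np.sin(CY)
def knob(P,d,img):
    D=P[...,:2]-CAGE;x=D@[c,q];y=D@[-q,c]
    m=(d>0)&(P[...,2]>.045)&(P[...,2]<.083)&(abs(x)<.06)&(abs(y+.045)<.02)
    return m.sum(),np.median(x[m]) if m.any() else 0,np.median(y[m]) if m.any() else 0
for n in("scene","side"):
    z=np.load(n+"0.npz");print(n,knob(z["P"],z["d"],0)); i,d,P=cloud(n);print(knob(P,d,i))
move_l([.452,-.0587,.05],feed=.15)
print(move_l([.452,-.0587,.0305],feed=.03,until_force=6)); sleep(.2)
s=sense();print(s["position"],s["wrist_force"],s["gripper_force"])
command_gripper(.056); sleep(.2)
move_l([.452,-.0587,.2],feed=.12)
img,d,P=cloud("side"); hsv=cv2.cvtColor(img,cv2.COLOR_RGB2HSV)
m=(d>0)&(P[...,2]>.012)&(P[...,2]<.06)&(abs(P[...,0]-.46)<.1)&(abs(P[...,1]+.06)<.06)&(hsv[...,1]>100);A=P[m];print(cv2.minAreaRect(A[:,:2].astype(np.float32)),A[:,2].max())
m=(d>0)&(P[...,2]>.014)&(P[...,2]<.05)&(P[...,0]>.5)&(P[...,0]<.66)&(abs(P[...,1]+.04)<.05)&(hsv[...,1]<60);A=P[m];print(len(A),np.median(A[A[:,0]>.6][:,2]))
s=sense();print(s["time_s"],s["finger_gap"])
E
```

```text
scene (np.int64(31), np.float64(0.008125890010047277), np.float64(-0.04720344549996737))
(np.int64(0), 0, 0)
side (np.int64(38), np.float64(0.012612006118673445), np.float64(-0.0511889102945738))
(np.int64(37), np.float64(-0.03327612388163548), np.float64(-0.05041072300426001))
True
[ 0.45166374 -0.05863383  0.03092905] [-0.38740659  0.32134627  5.66617718] 81.46252870559692
((0.44041693210601807, -0.06253264844417572), (0.10849077254533768, 0.02838931977748871), 11.74714469909668) 0.03791524901901311
280 0.01955064254887129
24.2167 0.05639891343597459
```

```bash
python3 -c "
from rig import *
print(finish_job())"
```

```text
the job is handed in; nothing more can be done
None
```

I drew the bolt back to its stop (about 48 mm of travel by depth image), laid the rod flat in its old place right of the vice, and handed the job in; the verdict wasn't shown.

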